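# Shut the gate, unlatch the bean hopper and hold it off the coffee grinder

## Task

Take the bean hopper off the coffee grinder so that the burrs can be cleaned. Its slide gate has stuck part-way: draw it all the way out to its stop to free it, then push it fully home so that no beans spill; then pull the latch bar on top of the hopper sideways to the fixed grip against its spring, and with the latch drawn lift the hopper straight up out of the throat. Finish still holding the hopper level and still, about 5 cm above its seat and over the grinder; leave the other things alone.

Things in the scene. Friction and masses are not known exactly. Their poses are not given: they have to be found in the camera images.
- grinder: Compact aluminium coffee grinder with a black deck, fixed to the worktop, 165 deep x 126 wide x 135 mm to its deck. Origin: on the worktop below the centre of its throat; x to its back, y to its left, z up (dial and grounds bin face -x). On the deck a square steel throat frame, 72 mm outside, 54 mm inside, with a keeper lip on its -y side.
- throat (a point): Centre of the top edge of the grinder's throat frame, 155 mm above the worktop, on which the hopper's shoulder sits. Axes as the grinder's.
- hopper_seat (a point): Centre of the shoulder's underside of the loose black bean hopper (0.35 to 0.7 kg, 99 mm diameter, lid top 96 mm above this point); coincides with throat when seated. Axes: x to the back, y left, z up. A 50 mm square neck reaches 17 mm further down into the throat, with 2 mm play each side.
- hopper_handle (a point): Where to grip the hopper, fixed on it, 122 mm above hopper_seat and 26 above the lid: between two upright bars on the lid, 60 mm long in x, 10 thick in y, top 14 mm above this point. Black bar: fixed, outer face 23.5 mm to -y. Steel latch bar: outer face 36.5 mm to +y at rest, 23.5 fully drawn. Squeezing the pair from 60 to 47 mm across y draws the latch; lift by that grip. Axes as hopper_seat.
- latch_bar (a point): Centre of the steel latch bar (60 x 10 x 38 mm). It moves with the latch towards the hopper's -y. Axes as hopper_seat.
- latch (a joint): Latch travel in m: 0 at rest (latched), 0.013 fully drawn; grows as its bar moves to the hopper's -y, to the fixed bar. A spring returns it (4 N at rest, 8 N drawn). A strap runs down the hopper's -y side to a tooth under the grinder's keeper lip: from 0.009 the tooth is clear and the hopper can rise; keep it drawn for the first 15 mm.
- gate_tab (a point): Grip point of the gate's upright black pull tab on the hopper's +y (left) side: on the tab's axis, 17 mm below its top. Tab 22 mm wide in hopper x, 12 thick in y, 44 high, free all round; grip it from above across x. It moves with the gate. Axes as hopper_seat. The lid's edge is 50 mm from it towards -y with the gate home, its top 59 mm above this point.
- gate (a joint): Travel of the slide gate in m: 0 fully home (shut, tab 100 mm from the hopper's axis), 0.025 all the way out at its stop; grows as the tab is pulled towards the hopper's +y, away from it. A spring click of about 4 to 6 N holds it in the last 4 mm or so at either end; between them it slides with about 1 N.
- cup: White teacup 91 x 122 x 72 mm, bystander; origin at the underside.
- spoon: Steel teaspoon 130 x 26 x 11 mm, bystander; origin at the underside.
- lemon: Lemon 83 x 58 x 58 mm, bystander; origin at the underside.
- honey: Small glass jar of honey with a lid, 58 mm diameter, 68 mm high, bystander; origin at the underside.
- tumbler: Glass in a woven sleeve, 84 mm diameter, 147 mm high, bystander; origin at the underside.
- croissant: Croissant 76 x 95 x 60 mm, bystander; origin at the underside.

How it is judged:
By the outcome, as a careful person would: the job done as asked, in the order asked, and still so for the second after the job is handed in, while the arm keeps its last pose, push and grip.
It also fails if it takes over 48 s, if anything falls off the work surface, if the arm or the gripper's body presses on something with over 40 N, if the wrist force passes 120 N, or if a joint passes its speed limit or range.

## Robot

A 7-joint arm with a two-finger parallel gripper is mounted at the origin on a cart in front of the work surface, level with it; the furniture and walls round the work are solid. World frame = base frame: x ahead of the robot, y to its left, z up, the work surface at z = 0. Lengths are in m, angles in rad, forces in N, time in s.
With the tool pointing down it reaches from about 0.425 to 0.875 m from the base axis. Payload 4.7 kg.
Tool frame: the origin (TCP) lies midway between the tips of the shut fingers; the grasp point (between the pads) lies 19 mm behind it; y points along the fingers, z is the direction in which the jaws open and shut, and the axes are right-handed (so a half turn about y gives the same grasp; the last joint's range is limited). The gripper opens to 87 mm and grips with 3 to 60 N. Pads are 19 mm wide; open, the fingers measure 117 mm over their backs; the gripper's body (75 mm by 190 mm) begins 51 mm behind the grasp point.
Start: joints at [-1.225, 0.321, -0.07, 1.45, 0.023, 1.371, -0.057], TCP at [0.212, 0.615, 0.223] pointing down, gripper open.
Joint ranges: [-2.86, 2.86], [-0.3, 2.09], [-1.38, 1.24], [0.06, 2.45], [-1.56, 4.7], [0.09, 2.05], [-2.69, 2.69]. Speed limits (rad/s): [2.57, 2.57, 3.14, 3.14, 3.14, 3.14, 3.14].

## Interface

Orientations are given as a rotation vector (axis times angle).
In Python, from bench import ctrl gives the robot as it stands.
- The arm moves only by the tool play_rows, never from a script. Its arguments are lists of equal length, an entry for each row: "translation": the shift along the tool's x, y, z in mm, a list of three; "turn": the turn, a rotation vector about the tool's x, y, z in rad, a list of three; "fingers": the opening, from -1 (shut) to 1 (fully open), so that 0 is half open. In form: {"translation": [[dx, dy, dz], ...], "turn": [[wx, wy, wz], ...], "fingers": [fingers, ...]}. A call has exactly 10 rows; each row shifts and turns the commanded pose from where the row before left it, along the tool's axes as they then stand; what a row does not reach is not made up. A row lasts 1/12 s, in which the tool goes at most 41.7 mm and 7.16 degrees, less where a joint would pass 70% of its speed; a pose out of reach is approached as far as the arm can. A call with a gripper value outside its range is refused whole. The fingers move at their own pace and stop on an object; "grip_force" is the grip in N (left out, the last holds). Time passes only in rows, so rows that do not move let the fingers close, or fill a call up. It gives the time, the measured TCP pose, the force and the opening at its end, in the units of the state.
- ctrl.get_state(): the state, without advancing time (a new reading comes with each control period).
- ctrl.get_image(name): name is "side" or "top" or "wrist"; returns the picture (400x640x3 uint8, blue, green, red); there is no depth.
- ctrl.camera_info(name): a dict with "camera_matrix" (3x3 intrinsics, pixels), "R" (3x3) and "t" (3): a world point X has camera coordinates R X + t. Camera axes: x right, y down, z forward; pixel columns grow to the right and rows downward; lengths in m; the calibration is good to about 2 mm. A picture is of the moment at which its call begins: read the wrist's pose just before it. camera_info takes no time and is no camera call; for the wrist camera it gives the pose at the moment of the call.
- ctrl.close_job(): hands the job in, once; it reports no verdict.
The state is a dict: "time": time; "joint_positions": joint angles; "qd": joint speeds; "joint_torque": joint torques, N m; "position": TCP position; "tool_rot": TCP orientation; "ft_force": force on the tool from outside, world axes, zero at the start; "torque": the same for the moment, N m; "grip_width": opening from 0.0 (shut) to 1.0 (fully open).
Only numpy, scipy, OpenCV 4.12 (cv2) and the standard library are available. Lean on these libraries where they do the work, as an engineer would, in place of code of your own. Each camera call takes 0.05 s, during which the arm holds its last target.

## Working session

There is one attempt and no reset: what is moved stays moved. The work goes in short steps, Python scripts to look and compute and a tool call to move; the robot and the scene stay as the last step left them, time stands still between calls to the robot, and variables do not carry over. Pictures are saved under pics/ and viewed, and the job is handed in when it is done.

Besides the shell and the picture viewer there is one more tool, called after ">>>" by a JSON object that holds its "method" and its "body", one argument or row to a line. play_rows: Moves the arm, as the interface text tells. Its arguments: {"type":"object","properties":{"translation":{"type":"array"},"turn":{"type":"array"},"fingers":{"type":"array"},"grip_force":{"type":"number"}},"required":["translation","turn","fingers"]}

```bash
ls; mkdir -p pics; python3 - <<'E'
from bench import ctrl
import cv2
s=ctrl.get_state();print(s)
for n in("side","top","wrist"):
    ci=ctrl.camera_info(n);print(n,ci)
    cv2.imwrite(f"pics/{n}0.png",ctrl.get_image(n))
E
```

```text
pics
{'time': 0.0, 'joint_positions': array([-1.22489682,  0.321816  , -0.07009046,  1.45166401,  0.02261481,
        1.37079964, -0.05691092]), 'qd': array([ 0.00032938, -0.00059197,  0.00022469,  0.00081047, -0.00025343,
       -0.00019641, -0.00113722]), 'joint_torque': array([ 7.17745752e-04, -4.91285920e+01, -4.03518844e-01, -3.12531281e+01,
       -6.38337526e-02,  4.36959090e-02,  1.94925674e-04]), 'position': array([0.21160395, 0.6140104 , 0.22147163]), 'tool_rot': array([-1.55696319,  0.260585  , -0.26026354]), 'ft_force': array([-0.20237835,  0.17365272, -0.00762532]), 'torque': array([ 0.0278289 , -0.00435421, -0.00801162]), 'grip_width': 0.9986642390478603}
side {'camera_matrix': array([[428.12798652,   0.        , 316.3027195 ],
       [  0.        , 428.12798652, 203.72869168],
       [  0.        ,   0.        ,   1.        ]]), 'R': array([[-0.99497261, -0.09990263, -0.00699723],
       [-0.06017937,  0.65227385, -0.75559068],
       [ 0.08004961, -0.75137094, -0.65500669]]), 't': array([0.49740542, 0.28161835, 1.09804834])}
top {'camera_matrix': array([[395.22817282,   0.        , 318.14333247],
       [  0.        , 395.22817282, 194.46001425],
       [  0.        ,   0.        ,   1.        ]]), 'R': array([[ 0.02374747, -0.99971739, -0.00109625],
       [-0.98747836, -0.02328565, -0.15602646],
       [ 0.15595684,  0.00478776, -0.98775227]]), 't': array([-0.17959545,  0.55228812,  1.14573093])}
wrist {'camera_matrix': array([[355.80232243,   0.        , 323.26159621],
       [  0.        , 355.80232243, 199.89805477],
       [  0.        ,   0.        ,   1.        ]]), 'R': array([[ 3.24490880e-01,  9.45888552e-01, -7.18498463e-04],
       [ 9.14666742e-01, -3.13586379e-01,  2.55045748e-01],
       [ 2.41019542e-01, -8.34172059e-02, -9.66928720e-01]]), 't': array([-0.65009504, -0.03068587,  0.38869329])}
```

View pics/side0.png

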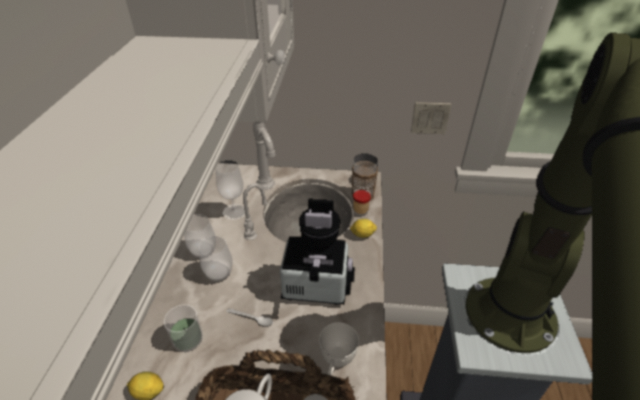

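View pics/top0.png

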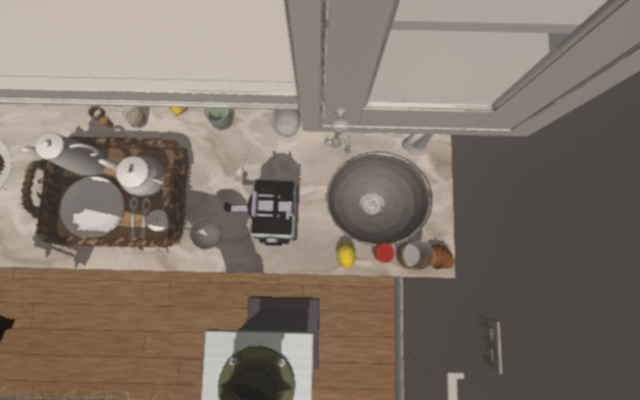

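View pics/wrist0.png

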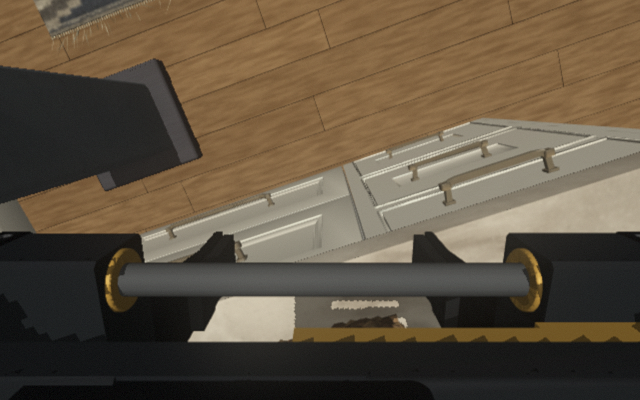

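```bash
python3 - <<'E'
import cv2
a=cv2.imread("pics/top0.png")[160:260,200:320];cv2.imwrite("pics/t1.png",cv2.resize(a,None,fx=6,fy=6,interpolation=cv2.INTER_CUBIC)[:600])
a=cv2.imread("pics/side0.png")[185:315,265:375];cv2.imwrite("pics/s1.png",cv2.resize(a,None,fx=4.5,fy=4.5,interpolation=cv2.INTER_CUBIC))
E
```

```text
(no output)
```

View pics/t1.png

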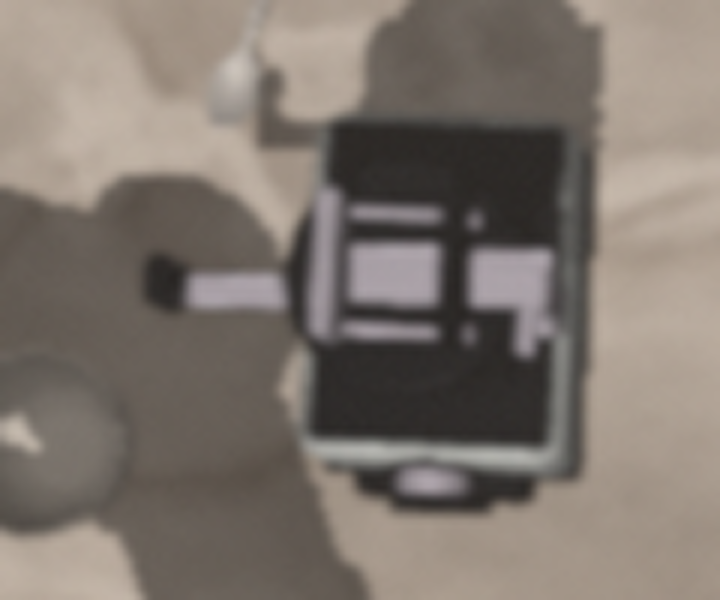

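View pics/s1.png

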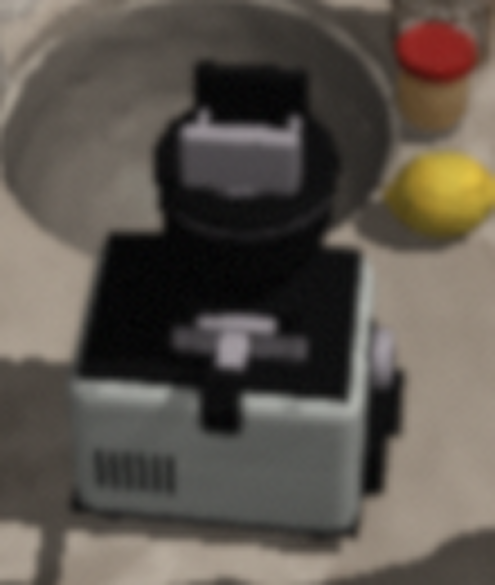

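```bash
cat > h.py <<'E'
import numpy as np, cv2
from scipy.spatial.transform import Rotation as Ro
from bench import ctrl
def proj(n,X,ci=None):
    ci=ci or ctrl.camera_info(n); c=ci["R"]@np.array(X)+ci["t"]; p=ci["camera_matrix"]@c; return p[:2]/p[2]
def back(n,px,z,ci=None):
    ci=ci or ctrl.camera_info(n); d=ci["R"].T@np.linalg.solve(ci["camera_matrix"],[px[0],px[1],1]); o=-ci["R"].T@ci["t"]; return o+d*(z-o[2])/d[2]
def st():
    s=ctrl.get_state();print("t",round(s["time"],2),"p",s["position"].round(4),"F",s["ft_force"].round(2),"T",s["torque"].round(2),"g",round(s["grip_width"]*87,1));print(Ro.from_rotvec(s["tool_rot"]).as_matrix().round(3).tolist());return s
E
python3 - <<'E'
from h import *
s=st()
f=lambda x,y:(200+x/6-.4,160+y/6-.4)
for nm,p,z in [("BL",(330,125),.135),("BR",(568,130),.135),("FR",(548,440),.135),("FL",(308,435),.135),
 ("latch back",(330,190),.291),("latch front",(325,340),.291),("latch fullc",(325,265),.291),("tab",(165,282),.209),("tab L",(148,282),.209),("tabback",(168,256),.209),("tabfront",(168,310),.209),("rod a",(187,290),.16),("rod b",(285,290),.16)]:
    print(nm,back("top",f(*p),z).round(4))
fs=lambda x,y:(265+x/4.5-.4,185+y/4.5-.4)
for nm,p,z in [("latch TL",(183,125),.291),("latch TR",(300,128),.291),("latch BL",(181,190),.253),("latch BR",(300,192),.253),("tab topc",(220,392),.209),("tab top",(220,370),.209),("black TL",(197,65),.291),("black TR",(307,70),.291)]:
    print(nm,back("side",fs(*p),z).round(4))
print(proj("wrist",s["position"]))
R=Ro.from_rotvec(s["tool_rot"]).as_matrix();print(proj("wrist",s["position"]+R[:,1]*.1))
ci=ctrl.camera_info("wrist");print("cam in tool",R.T@(-ci["R"].T@ci["t"]-s["position"]))
print((ci["R"]@R).round(3))
E
```

```text
t 0.15 p [0.2116 0.6141 0.2217] F [ 0.32 -0.1  -0.26] T [-0.04 -0.01  0.02] g 86.8
[[0.945, -0.0, 0.326], [-0.326, -0.001, 0.945], [0.0, -1.0, -0.002]]
BL [0.5773 0.0112 0.135 ]
BR [ 0.5776 -0.0995  0.135 ]
FR [ 0.4338 -0.0951  0.135 ]
FL [0.4335 0.0142 0.135 ]
latch back [ 0.5214 -0.0165  0.291 ]
latch front [ 0.4617 -0.0174  0.291 ]
latch fullc [ 0.4914 -0.016   0.291 ]
tab [0.4931 0.0661 0.209 ]
tab L [0.4929 0.0733 0.209 ]
tabback [0.5044 0.0654 0.209 ]
tabfront [0.4811 0.0641 0.209 ]
rod a [0.4956 0.0675 0.16  ]
rod b [0.4967 0.0235 0.16  ]
latch TL [ 0.5244 -0.0165  0.291 ]
latch TR [ 0.4661 -0.0196  0.291 ]
latch BL [ 0.5255 -0.0091  0.253 ]
latch BR [ 0.4651 -0.0132  0.253 ]
tab topc [0.4962 0.0844 0.209 ]
tab top [0.4976 0.0705 0.209 ]
black TL [ 0.5228 -0.0631  0.291 ]
black TR [ 0.4658 -0.0644  0.291 ]
[321.70984722 254.60695528]
[322.12378349 201.60159709]
cam in tool [-0.07034154 -0.16166961  0.00049856]
[[-0.001 -0.001  1.   ]
 [ 0.967 -0.255  0.001]
 [ 0.255  0.967  0.001]]
```

```bash
cat >> h.py <<'E'
def plan(goal,Rg,n):
    s=ctrl.get_state();R=Ro.from_rotvec(s["tool_rot"]);p=s["position"]
    rel=(R.inv()*Ro.from_matrix(Rg)).as_rotvec()/n
    print("turn/row",rel.round(4)); step=(np.array(goal)-p)/n; out=[]
    for i in range(n):
        out.append((1000*R.inv().apply(step)).round(1).tolist()); R=R*Ro.from_rotvec(rel)
    print(out)
def down(yaw):  # tool z along world angle yaw, y down
    z=np.array([np.cos(yaw),np.sin(yaw),0]);y=np.array([0,0,-1.]);return np.array([np.cross(y,z),y,z]).T
E
python3 -c "
from h import *
plan([.495,.072,.33],down(0),20)"
```

```text
turn/row [0.0001 0.062  0.0001]
[[22.2, -5.4, -21.0], [23.5, -5.4, -19.6], [24.7, -5.4, -18.1], [25.7, -5.4, -16.6], [26.7, -5.4, -14.9], [27.6, -5.4, -13.2], [28.3, -5.4, -11.5], [29.0, -5.4, -9.7], [29.5, -5.4, -7.9], [30.0, -5.4, -6.1], [30.3, -5.4, -4.2], [30.5, -5.4, -2.3], [30.6, -5.4, -0.4], [30.6, -5.4, 1.5], [30.4, -5.4, 3.4], [30.1, -5.4, 5.2], [29.8, -5.4, 7.1], [29.3, -5.4, 8.9], [28.7, -5.4, 10.7], [27.9, -5.4, 12.5]]
```

>>> {"method": "play_rows", "body": {
  "translation": [
    [22, -11, -21],
    [23.5, -11, -19.5],
    [24.5, -11, -18],
    [25.5, -11, -16.5],
    [26.5, -11, -15],
    [27.5, -11, -13],
    [28.5, -11, -11.5],
    [29, -11, -9.5],
    [29.5, -11, -8],
    [30, -11, -6]
  ],
  "turn": [
    [0, 0.062, 0],
    [0, 0.062, 0],
    [0, 0.062, 0],
    [0, 0.062, 0],
    [0, 0.062, 0],
    [0, 0.062, 0],
    [0, 0.062, 0],
    [0, 0.062, 0],
    [0, 0.062, 0],
    [0, 0.062, 0]
  ],
  "fingers": [1, 1, 1, 1, 1, 1, 1, 1, 1, 1]
}}

```text
time: 0.98
position: [0.3535, 0.3427, 0.3329]
tool_rot: [-1.439, 0.745, -0.745]
ft_force: [-0.3, 0.6, 0.6]
grip_width: 1.002
```

>>> {"method": "play_rows", "body": {
  "translation": [
    [30.5, 0, -4],
    [30.5, 0, -2.5],
    [30.5, 0, -0.5],
    [30.5, 0, 1.5],
    [30.5, 0, 3.5],
    [30, 0, 5],
    [30, 0, 7],
    [29.5, 0, 9],
    [28.5, 0, 10.5],
    [28, 0, 12.5]
  ],
  "turn": [
    [0, 0.062, 0],
    [0, 0.062, 0],
    [0, 0.062, 0],
    [0, 0.062, 0],
    [0, 0.062, 0],
    [0, 0.062, 0],
    [0, 0.062, 0],
    [0, 0.062, 0],
    [0, 0.062, 0],
    [0, 0.062, 0]
  ],
  "fingers": [1, 1, 1, 1, 1, 1, 1, 1, 1, 1]
}}

```text
time: 1.82
position: [0.4947, 0.0712, 0.3325]
tool_rot: [-1.207, 1.212, -1.212]
ft_force: [0.9, -0.2, -0.3]
grip_width: 0.999
```

```bash
python3 - <<'E'
from h import *
s=st();ci=ctrl.camera_info("wrist")
im=ctrl.get_image("wrist");cv2.imwrite("pics/w1.png",im)
np.savez("w1.npz",**ci)
s=st()
print(proj("wrist",[.495,.068,.209],ci),proj("wrist",[.494,-.016,.291],ci))
E
```

```text
t 1.82 p [0.4947 0.0712 0.3325] F [ 0.86 -0.19 -0.34] T [-0.03  0.04  0.  ] g 86.9
[[-0.004, 0.0, 1.0], [-1.0, 0.0, -0.004], [-0.0, -1.0, 0.0]]
t 1.87 p [0.4972 0.0638 0.3326] F [ 1.86 -4.94  0.87] T [-0.53 -0.06  0.04] g 87.2
[[-0.016, 0.002, 1.0], [-1.0, -0.004, -0.016], [0.004, -1.0, 0.002]]
[324.23357555 198.21413866] [323.31539948 351.38615118]
```

View pics/w1.png

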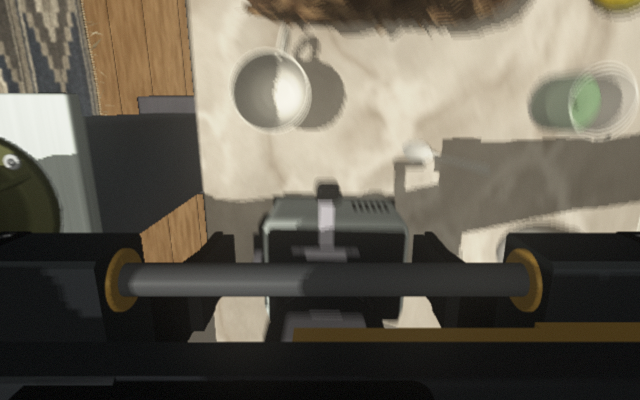

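```bash
python3 - <<'E'
from h import *
for i in range(5): ctrl.get_image("side")
s=st();ci=ctrl.camera_info("wrist")
im=ctrl.get_image("wrist");cv2.imwrite("pics/w2.png",im)
cv2.imwrite("pics/w2z.png",cv2.resize(im[160:380,240:430],None,fx=4,fy=4,interpolation=cv2.INTER_CUBIC)[:600])
np.savez("w2.npz",**ci)
s=st()
print(proj("wrist",[.495,.068,.209],ci),proj("wrist",[.494,-.016,.291],ci))
E
```

```text
t 2.12 p [0.494  0.0739 0.3323] F [-0.11  0.3   0.17] T [-0.08  0.08  0.02] g 86.9
[[0.001, -0.001, 1.0], [-1.0, 0.0, 0.001], [-0.0, -1.0, -0.001]]
t 2.17 p [0.4939 0.0741 0.3324] F [0.03 0.49 0.79] T [-0.07  0.07  0.05] g 87.0
[[0.002, -0.001, 1.0], [-1.0, 0.0, 0.002], [-0.0, -1.0, -0.001]]
[325.18092114 201.47419405] [323.76830473 355.0927486 ]
```

View pics/w2z.png

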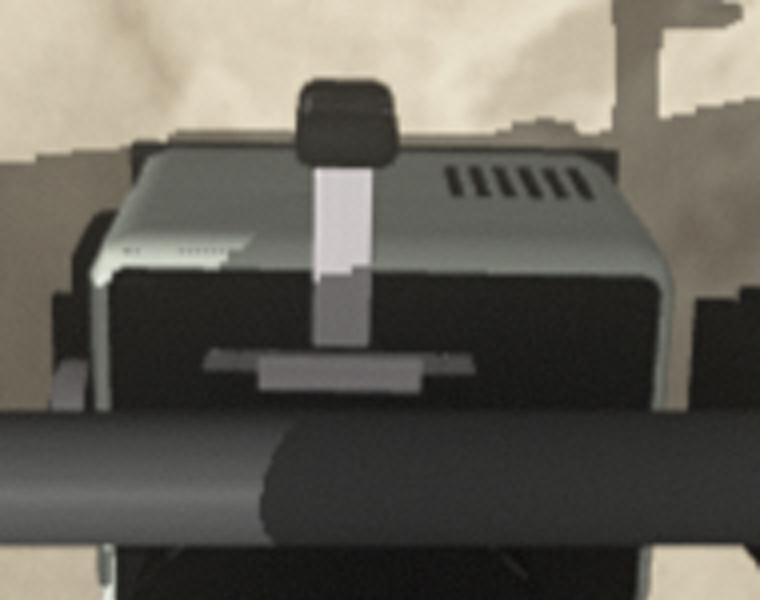

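```bash
python3 - <<'E'
from h import *
ci=dict(np.load("w2.npz"))
f=lambda x,y:(240+x/4-.375,160+y/4-.375)
for nm,p,z in [("tab in L",(299,165),.209),("tab in R",(398,165),.209),("tab out L",(299,115),.209),("tab out R",(396,113),.209),("tab ou bot",(345,80),.165),
 ("rod1",(343,175),.16),("rod2",(342,345),.16),("plate L",(258,375),.155),("plate R",(422,375),.155),("dk L",(110,268),.135),("dk R",(655,283),.135),("dk L low",(118,590),.135),("dk R low",(640,590),.135)]:
    print(nm,back("",f(*p),z,ci).round(4))
E
```

```text
tab in L [0.486  0.0685 0.209 ]
tab in R [0.5066 0.0685 0.209 ]
tab out L [0.4861 0.0791 0.209 ]
tab out R [0.506  0.0796 0.209 ]
tab ou bot [0.4958 0.0776 0.165 ]
rod1 [0.4955 0.053  0.16  ]
rod2 [0.4954 0.0088 0.16  ]
plate L [ 0.4739 -0.0016  0.155 ]
plate R [ 0.516  -0.0014  0.155 ]
dk L [0.4337 0.0204 0.135 ]
dk R [0.579  0.0165 0.135 ]
dk L low [ 0.4324 -0.0758  0.135 ]
dk R low [ 0.5802 -0.0754  0.135 ]
```

>>> {"method": "play_rows", "body": {
  "translation": [
    [1, 22, 1],
    [1, 22, 1],
    [0, 22, 0],
    [0, 22, 0],
    [0, 20, 0],
    [0, 20, 0],
    [0, 15, 0],
    [0, 9, 0],
    [0, 5, 0],
    [0, 0, 0]
  ],
  "turn": [
    [0, 0, 0],
    [0, 0, 0],
    [0, 0, 0],
    [0, 0, 0],
    [0, 0, 0],
    [0, 0, 0],
    [0, 0, 0],
    [0, 0, 0],
    [0, 0, 0],
    [0, 0, 0]
  ],
  "fingers": [1, 1, 1, 1, 1, 1, 1, 1, 1, 1],
  "grip_force": 20
}}

```text
time: 3.0
position: [0.4958, 0.0713, 0.1749]
tool_rot: [-1.211, 1.21, -1.209]
ft_force: [-0.6, 0.9, 0.4]
grip_width: 1.0
```

```bash
python3 - <<'E'
from h import *
s=st();ci=ctrl.camera_info("side")
im=ctrl.get_image("side");cv2.imwrite("pics/s2.png",cv2.resize(im[150:310,230:400],None,fx=3.5,fy=3.5,interpolation=cv2.INTER_CUBIC))
st()
E
```

```text
t 3.0 p [0.4958 0.0713 0.1749] F [-0.55  0.86  0.43] T [-0.11  0.09  0.09] g 87.0
[[0.0, -0.001, 1.0], [-1.0, -0.0, 0.0], [0.0, -1.0, -0.001]]
t 3.05 p [0.4965 0.0712 0.1758] F [-0.18  0.29  0.6 ] T [-0.07  0.03  0.06] g 87.2
[[0.0, 0.0, 1.0], [-1.0, 0.0, 0.0], [-0.0, -1.0, 0.0]]
```

View pics/s2.png

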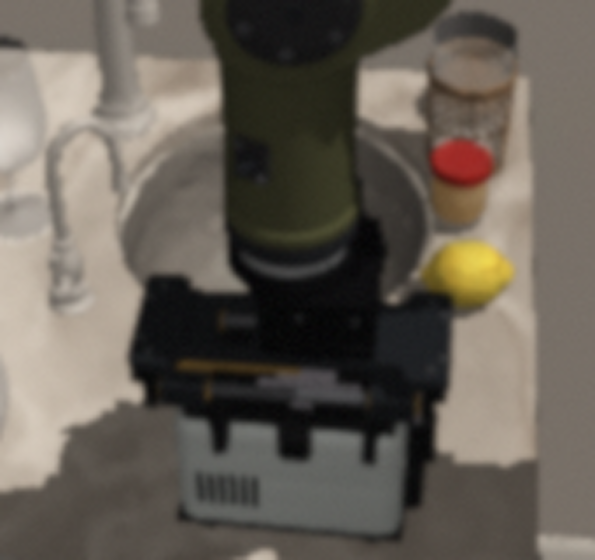

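The tab (about 293,440 in the crop) is between the two fingers (220 and 370). Close.

>>> {"method": "play_rows", "body": {
  "translation": [
    [0, 0, 0],
    [0, 0, 0],
    [0, 0, 0],
    [0, 0, 0],
    [0, 0, 0],
    [0, 0, 0],
    [0, 0, 0],
    [0, 0, 0],
    [0, 0, 0],
    [0, 0, 0]
  ],
  "turn": [
    [0, 0, 0],
    [0, 0, 0],
    [0, 0, 0],
    [0, 0, 0],
    [0, 0, 0],
    [0, 0, 0],
    [0, 0, 0],
    [0, 0, 0],
    [0, 0, 0],
    [0, 0, 0]
  ],
  "fingers": [-1, -1, -1, -1, -1, -1, -1, -1, -1, -1],
  "grip_force": 20
}}

```text
time: 3.88
position: [0.4965, 0.0707, 0.1756]
tool_rot: [-1.209, 1.21, -1.21]
ft_force: [0.4, 0.3, -0.4]
grip_width: 0.327
```

>>> {"method": "play_rows", "body": {
  "translation": [
    [0, 0, 0],
    [0, 0, 0],
    [0, 0, 0],
    [0, 0, 0],
    [0, 0, 0],
    [0, 0, 0],
    [0, 0, 0],
    [-1, 0, 0],
    [-1, 0, 0],
    [-1, 0, 0]
  ],
  "turn": [
    [0, 0, 0],
    [0, 0, 0],
    [0, 0, 0],
    [0, 0, 0],
    [0, 0, 0],
    [0, 0, 0],
    [0, 0, 0],
    [0, 0, 0],
    [0, 0, 0],
    [0, 0, 0]
  ],
  "fingers": [-1, -1, -1, -1, -1, -1, -1, -1, -1, -1],
  "grip_force": 20
}}

```text
time: 4.72
position: [0.4965, 0.0735, 0.1756]
tool_rot: [-1.209, 1.21, -1.21]
ft_force: [1.0, -0.7, 0.0]
grip_width: 0.253
```

```bash
python3 -c "
from h import *
st()"
```

```text
t 4.72 p [0.4965 0.0735 0.1756] F [ 0.97 -0.72  0.04] T [-0.31  0.09 -0.15] g 22.0
[[-0.001, 0.0, 1.0], [-1.0, -0.0, -0.001], [0.0, -1.0, 0.0]]
```

>>> {"method": "play_rows", "body": {
  "translation": [
    [-1, 0, 0],
    [-1, 0, 0],
    [-1, 0, 0],
    [-1, 0, 0],
    [-0.5, 0, 0],
    [-0.5, 0, 0],
    [-0.5, 0, 0],
    [-0.5, 0, 0],
    [-0.5, 0, 0],
    [-0.5, 0, 0]
  ],
  "turn": [
    [0, 0, 0],
    [0, 0, 0],
    [0, 0, 0],
    [0, 0, 0],
    [0, 0, 0],
    [0, 0, 0],
    [0, 0, 0],
    [0, 0, 0],
    [0, 0, 0],
    [0, 0, 0]
  ],
  "fingers": [-1, -1, -1, -1, -1, -1, -1, -1, -1, -1]
}}

```text
time: 5.55
position: [0.4965, 0.0802, 0.1755]
tool_rot: [-1.209, 1.21, -1.211]
ft_force: [-0.8, -4.1, -0.2]
grip_width: 0.249
```

```bash
python3 -c "
from h import *
st()"
```

```text
t 5.55 p [0.4965 0.0802 0.1755] F [-0.78 -4.08 -0.21] T [-1.09  0.1  -0.  ] g 21.7
[[-0.001, -0.0, 1.0], [-1.0, -0.001, -0.001], [0.001, -1.0, -0.0]]
```

>>> {"method": "play_rows", "body": {
  "translation": [
    [-0.5, 0, 0],
    [-0.5, 0, 0],
    [-0.5, 0, 0],
    [-0.5, 0, 0],
    [-0.5, 0, 0],
    [-0.5, 0, 0],
    [0, 0, 0],
    [0, 0, 0],
    [0, 0, 0],
    [0, 0, 0]
  ],
  "turn": [
    [0, 0, 0],
    [0, 0, 0],
    [0, 0, 0],
    [0, 0, 0],
    [0, 0, 0],
    [0, 0, 0],
    [0, 0, 0],
    [0, 0, 0],
    [0, 0, 0],
    [0, 0, 0]
  ],
  "fingers": [-1, -1, -1, -1, -1, -1, -1, -1, -1, -1]
}}

```text
time: 6.38
position: [0.4964, 0.085, 0.1757]
tool_rot: [-1.208, 1.21, -1.208]
ft_force: [-0.6, 2.6, -1.2]
grip_width: 0.252
```

```bash
python3 -c "
from h import *
st()"
```

```text
t 6.38 p [0.4964 0.085  0.1757] F [-0.55  2.62 -1.18] T [ 0.51  0.06 -0.03] g 21.9
[[0.0, 0.0, 1.0], [-1.0, 0.002, 0.0], [-0.002, -1.0, 0.0]]
```

>>> {"method": "play_rows", "body": {
  "translation": [
    [-0.5, 0, 0],
    [-0.5, 0, 0],
    [-0.5, 0, 0],
    [-0.5, 0, 0],
    [-0.5, 0, 0],
    [-0.5, 0, 0],
    [0, 0, 0],
    [0, 0, 0],
    [0, 0, 0],
    [0, 0, 0]
  ],
  "turn": [
    [0, 0, 0],
    [0, 0, 0],
    [0, 0, 0],
    [0, 0, 0],
    [0, 0, 0],
    [0, 0, 0],
    [0, 0, 0],
    [0, 0, 0],
    [0, 0, 0],
    [0, 0, 0]
  ],
  "fingers": [-1, -1, -1, -1, -1, -1, -1, -1, -1, -1]
}}

```text
time: 7.22
position: [0.4965, 0.0859, 0.1755]
tool_rot: [-1.209, 1.21, -1.211]
ft_force: [-0.5, -2.2, 0.1]
grip_width: 0.248
```

```bash
python3 -c "
from h import *
st()"
```

```text
t 7.22 p [0.4965 0.0859 0.1755] F [-0.48 -2.16  0.11] T [-0.65  0.15 -0.01] g 21.5
[[-0.002, -0.0, 1.0], [-1.0, -0.001, -0.002], [0.001, -1.0, -0.0]]
```

>>> {"method": "play_rows", "body": {
  "translation": [
    [-0.5, 0, 0],
    [-0.5, 0, 0],
    [-0.5, 0, 0],
    [-0.5, 0, 0],
    [-0.5, 0, 0],
    [-0.5, 0, 0],
    [0, 0, 0],
    [0, 0, 0],
    [0, 0, 0],
    [0, 0, 0]
  ],
  "turn": [
    [0, 0, 0],
    [0, 0, 0],
    [0, 0, 0],
    [0, 0, 0],
    [0, 0, 0],
    [0, 0, 0],
    [0, 0, 0],
    [0, 0, 0],
    [0, 0, 0],
    [0, 0, 0]
  ],
  "fingers": [-1, -1, -1, -1, -1, -1, -1, -1, -1, -1]
}}

```text
time: 8.05
position: [0.4967, 0.0863, 0.1751]
tool_rot: [-1.211, 1.21, -1.215]
ft_force: [-0.4, -7.4, -0.6]
grip_width: 0.255
```

```bash
python3 -c "
from h import *
st()"
```

```text
t 8.05 p [0.4967 0.0863 0.1751] F [-0.44 -7.36 -0.65] T [-1.91 -0.05  0.01] g 22.2
[[-0.003, -0.0, 1.0], [-1.0, -0.004, -0.003], [0.004, -1.0, -0.0]]
```

>>> {"method": "play_rows", "body": {
  "translation": [
    [3, 0, 0],
    [3, 0, 0],
    [3, 0, 0],
    [3, 0, 0],
    [3, 0, 0],
    [3, 0, 0],
    [3, 0, 0],
    [3, 0, 0],
    [3, 0, 0],
    [1, 0, 0]
  ],
  "turn": [
    [0, 0, 0],
    [0, 0, 0],
    [0, 0, 0],
    [0, 0, 0],
    [0, 0, 0],
    [0, 0, 0],
    [0, 0, 0],
    [0, 0, 0],
    [0, 0, 0],
    [0, 0, 0]
  ],
  "fingers": [-1, -1, -1, -1, -1, -1, -1, -1, -1, -1]
}}

```text
time: 8.88
position: [0.4966, 0.0623, 0.1757]
tool_rot: [-1.207, 1.211, -1.209]
ft_force: [-0.6, 4.7, -0.1]
grip_width: 0.25
```

```bash
python3 -c "
from h import *
st()"
```

```text
t 8.88 p [0.4966 0.0623 0.1757] F [-0.61  4.74 -0.06] T [ 0.97  0.06 -0.03] g 21.7
[[-0.001, 0.0, 1.0], [-1.0, 0.002, -0.001], [-0.002, -1.0, 0.0]]
```

>>> {"method": "play_rows", "body": {
  "translation": [
    [0.6, 0, 0],
    [0.6, 0, 0],
    [0.6, 0, 0],
    [0.6, 0, 0],
    [0.6, 0, 0],
    [0.5, 0, 0],
    [0.5, 0, 0],
    [0, 0, 0],
    [0, 0, 0],
    [0, 0, 0]
  ],
  "turn": [
    [0, 0, 0],
    [0, 0, 0],
    [0, 0, 0],
    [0, 0, 0],
    [0, 0, 0],
    [0, 0, 0],
    [0, 0, 0],
    [0, 0, 0],
    [0, 0, 0],
    [0, 0, 0]
  ],
  "fingers": [-1, -1, -1, -1, -1, -1, -1, -1, -1, -1]
}}

```text
time: 9.72
position: [0.4964, 0.0572, 0.1755]
tool_rot: [-1.209, 1.21, -1.211]
ft_force: [-0.2, -0.5, -0.3]
grip_width: 0.249
```

```bash
python3 -c "
from h import *
st()"
```

```text
t 9.72 p [0.4964 0.0572 0.1755] F [-0.2  -0.47 -0.29] T [-0.21  0.08  0.02] g 21.6
[[-0.001, -0.0, 1.0], [-1.0, -0.001, -0.001], [0.001, -1.0, -0.0]]
```

>>> {"method": "play_rows", "body": {
  "translation": [
    [0.6, 0, 0],
    [0.6, 0, 0],
    [0.6, 0, 0],
    [0.6, 0, 0],
    [0.6, 0, 0],
    [0.5, 0, 0],
    [0.5, 0, 0],
    [0, 0, 0],
    [0, 0, 0],
    [0, 0, 0]
  ],
  "turn": [
    [0, 0, 0],
    [0, 0, 0],
    [0, 0, 0],
    [0, 0, 0],
    [0, 0, 0],
    [0, 0, 0],
    [0, 0, 0],
    [0, 0, 0],
    [0, 0, 0],
    [0, 0, 0]
  ],
  "fingers": [-1, -1, -1, -1, -1, -1, -1, -1, -1, -1]
}}

```text
time: 10.55
position: [0.4965, 0.0569, 0.1759]
tool_rot: [-1.206, 1.21, -1.206]
ft_force: [-0.2, 8.1, -0.4]
grip_width: 0.25
```

```bash
python3 -c "
from h import *
st()"
```

```text
t 10.55 p [0.4965 0.0569 0.1759] F [-0.23  8.05 -0.42] T [ 1.56  0.1  -0.11] g 21.8
[[0.001, 0.001, 1.0], [-1.0, 0.004, 0.001], [-0.004, -1.0, 0.001]]
```

>>> {"method": "play_rows", "body": {
  "translation": [
    [-2, 0, 0],
    [-1.5, 0, 0],
    [0, 0, 0],
    [0, 0, 0],
    [0, 0, 0],
    [0, -10, 0],
    [0, -30, 0],
    [0, -40, 0],
    [0, -40, 0],
    [0, -40, 0]
  ],
  "turn": [
    [0, 0, 0],
    [0, 0, 0],
    [0, 0, 0],
    [0, 0, 0],
    [0, 0, 0],
    [0, 0, 0],
    [0, 0, 0],
    [0, 0, 0],
    [0, 0, 0],
    [0, 0, 0]
  ],
  "fingers": [-1, -1, 1, 1, 1, 1, 1, 1, 1, 1]
}}

```text
time: 11.38
position: [0.496, 0.0565, 0.3382]
tool_rot: [-1.208, 1.21, -1.211]
ft_force: [1.2, -0.0, -0.2]
grip_width: 0.774
```

```bash
python3 -c "
from h import *
st()
im=ctrl.get_image('side');cv2.imwrite('pics/s3.png',cv2.resize(im[150:310,230:400],None,fx=3.5,fy=3.5,interpolation=cv2.INTER_CUBIC))
st()
plan([.495,-.046,.37],down(np.pi/2),15)"
```

```text
t 11.38 p [0.496  0.0565 0.3382] F [ 1.2  -0.01 -0.16] T [-0.07 -0.05  0.01] g 67.3
[[-0.002, 0.0, 1.0], [-1.0, 0.0, -0.002], [-0.0, -1.0, 0.0]]
t 11.43 p [0.4994 0.0572 0.3467] F [ 2.81 -0.1   5.35] T [-0.03 -0.2  -0.03] g 71.4
[[-0.002, 0.013, 1.0], [-1.0, 0.004, -0.002], [-0.004, -1.0, 0.013]]
turn/row [-0.0009 -0.1048  0.0005]
[[6.9, -1.6, -0.3], [6.8, -1.6, -1.0], [6.7, -1.6, -1.7], [6.4, -1.6, -2.4], [6.2, -1.6, -3.0], [5.8, -1.6, -3.7], [5.4, -1.6, -4.3], [4.9, -1.6, -4.8], [4.4, -1.6, -5.3], [3.8, -1.6, -5.7], [3.2, -1.6, -6.1], [2.5, -1.6, -6.4], [1.8, -1.6, -6.6], [1.1, -1.6, -6.8], [0.4, -1.6, -6.9]]
```

View pics/s3.png

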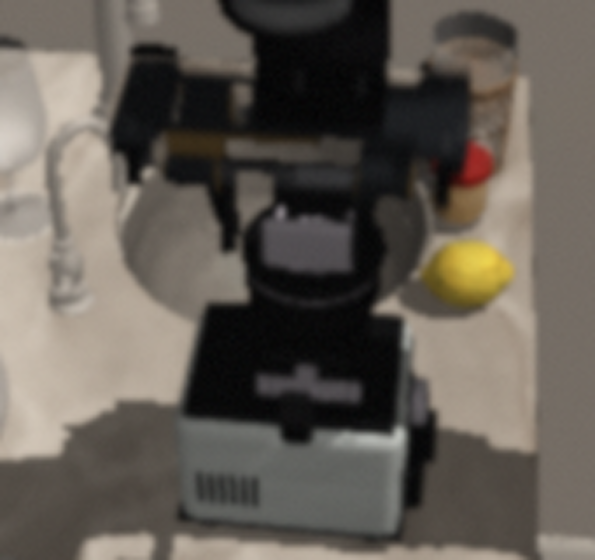

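>>> {"method": "play_rows", "body": {
  "translation": [
    [7, -3, 0],
    [7, -3, -1],
    [6.5, -3, -1.5],
    [6.5, -3, -2.5],
    [6, -3, -3],
    [6, -3, -3.5],
    [5.5, -2, -4.5],
    [5, -2, -5],
    [4.5, -2, -5.5],
    [4, -2, -5.5]
  ],
  "turn": [
    [0, -0.105, 0],
    [0, -0.105, 0],
    [0, -0.105, 0],
    [0, -0.105, 0],
    [0, -0.105, 0],
    [0, -0.105, 0],
    [0, -0.105, 0],
    [0, -0.105, 0],
    [0, -0.105, 0],
    [0, -0.105, 0]
  ],
  "fingers": [1, 1, 1, 1, 1, 1, 1, 1, 1, 1]
}}

```text
time: 12.27
position: [0.4942, -0.0132, 0.3623]
tool_rot: [-1.532, 0.405, -0.406]
ft_force: [0.4, -0.4, -0.7]
grip_width: 1.0
```

>>> {"method": "play_rows", "body": {
  "translation": [
    [3, 0, -6],
    [2.5, 0, -6.5],
    [2, 0, -6.5],
    [1, 0, -7],
    [0, 0, -7],
    [0, 0, 0],
    [0, 0, 0],
    [0, 0, 0],
    [0, 0, 0],
    [0, 0, 0]
  ],
  "turn": [
    [0, -0.105, 0],
    [0, -0.105, 0],
    [0, -0.105, 0],
    [0, -0.105, 0],
    [0, -0.1, 0],
    [0, 0, 0],
    [0, 0, 0],
    [0, 0, 0],
    [0, 0, 0],
    [0, 0, 0]
  ],
  "fingers": [1, 1, 1, 1, 1, 1, 1, 1, 1, 1]
}}

```text
time: 13.1
position: [0.4923, -0.0462, 0.3616]
tool_rot: [-1.571, 0.002, -0.002]
ft_force: [-0.2, 0.3, -0.3]
grip_width: 1.0
```

```bash
python3 - <<'E'
from h import *
s=st();ci=ctrl.camera_info("wrist")
im=ctrl.get_image("wrist");cv2.imwrite("pics/w3.png",im)
cv2.imwrite("pics/w3z.png",cv2.resize(im[130:280,220:420],None,fx=4,fy=4,interpolation=cv2.INTER_CUBIC))
np.savez("w3.npz",**ci)
print(proj("",[.495,-.046,.291],ci))
ci=ctrl.camera_info("side");np.savez("side.npz",**ci)
im=ctrl.get_image("side");cv2.imwrite("pics/s4.png",cv2.resize(im[185:315,265:375],None,fx=4.5,fy=4.5,interpolation=cv2.INTER_CUBIC))
st()
E
```

```text
t 13.1 p [ 0.4923 -0.0462  0.3616] F [-0.19  0.28 -0.26] T [ 0.02 -0.    0.03] g 87.0
[[1.0, 0.0, 0.002], [-0.002, 0.0, 1.0], [0.0, -1.0, 0.0]]
[321.99785223 216.22586141]
t 13.2 p [ 0.4923 -0.0464  0.3616] F [ 0.39 -0.27 -0.41] T [ 0.04 -0.04  0.04] g 86.9
[[1.0, 0.0, 0.002], [-0.002, -0.0, 1.0], [0.0, -1.0, -0.0]]
```

View pics/w3z.png

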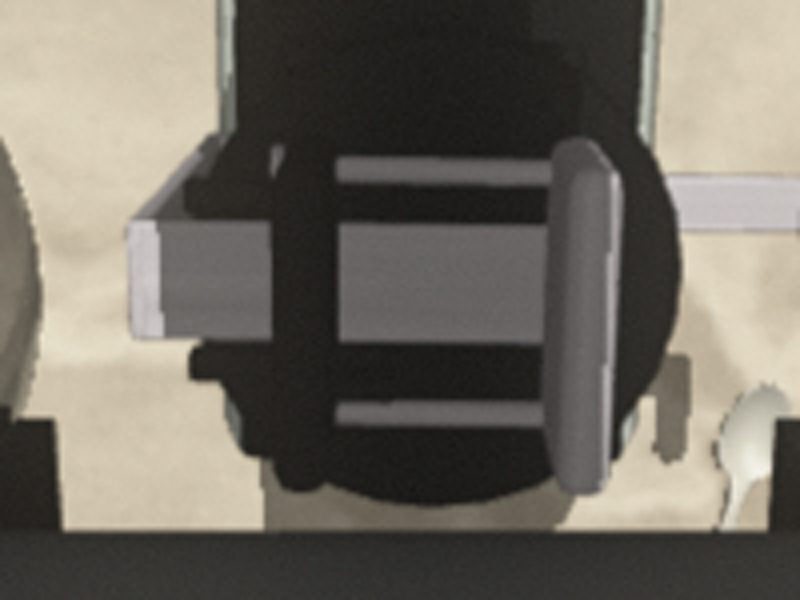

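View pics/s4.png

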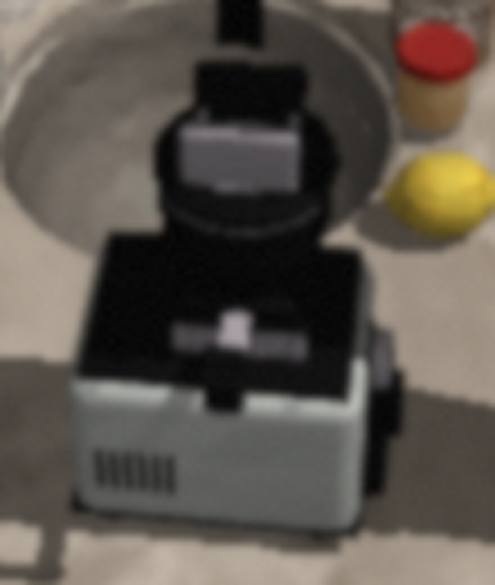

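```bash
python3 - <<'E'
from h import *
ci=dict(np.load("w3.npz"))
f=lambda x,y:(220+x/4-.375,130+y/4-.375)
for nm,p,z in [("blk out back",(273,160),.289),("blk out front",(275,480),.289),("stl out back",(622,185),.289),("stl out front",(608,470),.289),("stl in back",(552,150),.291),("stl end back",(580,138),.291),("stl end fr",(580,494),.291),("blk end fr",(305,492),.291),("lid R",(682,270),.251),("lid L",(215,200),.251),("lid front",(435,505),.251)]:
    print(nm,back("",f(*p),z,ci).round(4))
print(proj("",[.496,.059,.209],ci),proj("",[.496,.074,.209],ci))
cs=dict(np.load("side.npz"))
fs=lambda x,y:(265+x/4.5-.4,185+y/4.5-.4)
for nm,p,z in [("latch TL",(180,127),.291),("latch TR",(300,130),.291),("tab bot",(222,411),.165)]:
    print(nm,back("side",fs(*p),z,cs).round(4))
im=cv2.imread("pics/w3.png");cv2.imwrite("pics/w3b.png",cv2.resize(im[100:280,350:550],None,fx=3,fy=3))
E
```

```text
blk out back [ 0.4631 -0.0687  0.289 ]
blk out front [ 0.5203 -0.0698  0.289 ]
stl out back [ 0.4674 -0.0104  0.289 ]
stl out front [ 0.5185 -0.011   0.289 ]
stl in back [ 0.4611 -0.0225  0.291 ]
stl end back [ 0.4592 -0.0179  0.291 ]
stl end fr [ 0.5222 -0.0161  0.291 ]
blk end fr [ 0.5217 -0.0644  0.291 ]
lid R [0.4918 0.0077 0.251 ]
lid L [ 0.4776 -0.084   0.251 ]
lid front [ 0.5418 -0.0409  0.251 ]
[437.97252029 190.06611375] [454.50438985 190.04950297]
latch TL [ 0.5258 -0.0149  0.291 ]
latch TR [ 0.466  -0.0182  0.291 ]
tab bot [0.4982 0.06   0.165 ]
```

View pics/w3b.png

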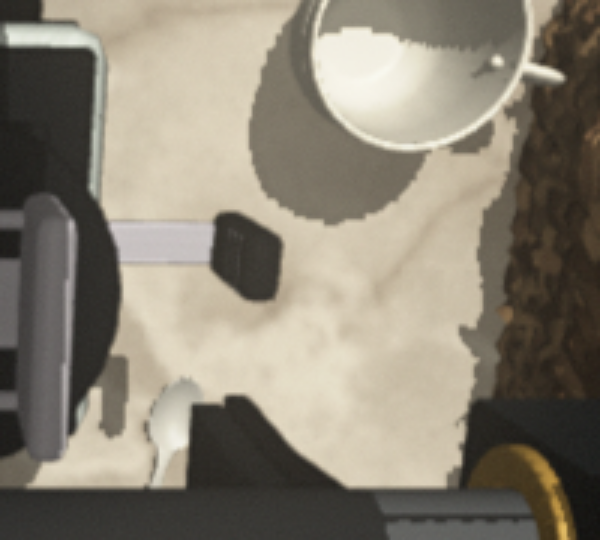

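>>> {"method": "play_rows", "body": {
  "translation": [
    [1.5, 15, 1],
    [1, 18, 0],
    [0, 18, 0],
    [0, 18, 0],
    [0, 15, 0],
    [0, 10, 0],
    [0, 6, 0],
    [0, 3, 0],
    [0, 0, 0],
    [0, 0, 0]
  ],
  "turn": [
    [0, 0, 0],
    [0, 0, 0],
    [0, 0, 0],
    [0, 0, 0],
    [0, 0, 0],
    [0, 0, 0],
    [0, 0, 0],
    [0, 0, 0],
    [0, 0, 0],
    [0, 0, 0]
  ],
  "fingers": [1, 1, 1, 1, 1, 1, 1, 1, 1, 1],
  "grip_force": 40
}}

```text
time: 14.03
position: [0.4952, -0.0457, 0.2592]
tool_rot: [-1.571, 0.001, -0.002]
ft_force: [1.0, 0.2, 0.1]
grip_width: 1.0
```

```bash
python3 - <<'E'
from h import *
s=st()
im=ctrl.get_image("side");cv2.imwrite("pics/s5.png",cv2.resize(im[165:315,255:385],None,fx=4,fy=4,interpolation=cv2.INTER_CUBIC))
im=ctrl.get_image("wrist");cv2.imwrite("pics/w5.png",im)
E
```

```text
t 14.03 p [ 0.4952 -0.0457  0.2592] F [0.98 0.17 0.14] T [ 0.02  0.   -0.03] g 87.0
[[1.0, 0.001, 0.002], [-0.002, 0.0, 1.0], [0.001, -1.0, 0.0]]
```

View pics/s5.png

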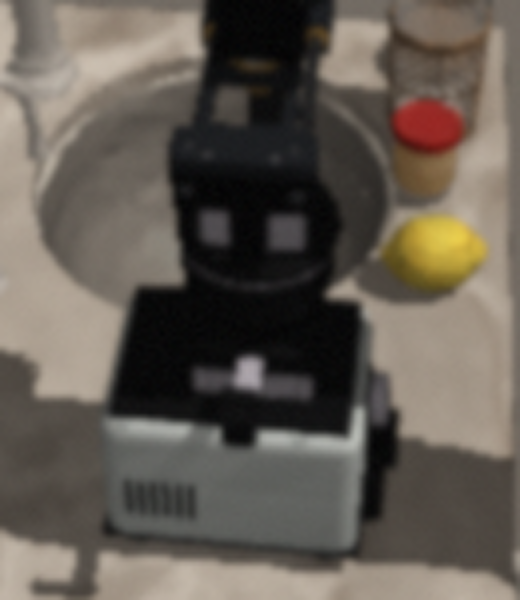

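View pics/w5.png

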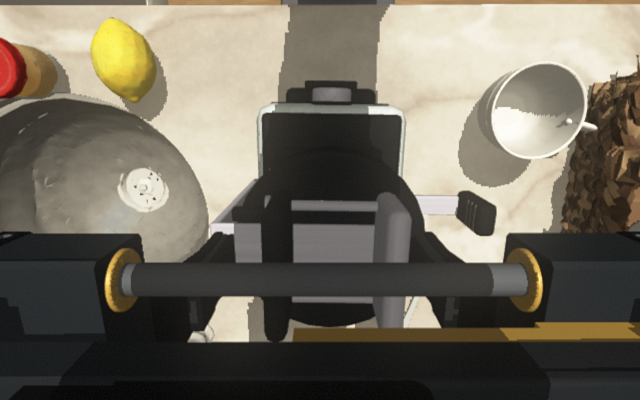

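>>> {"method": "play_rows", "body": {
  "translation": [
    [0, 0, 0],
    [0, 0, 0],
    [0, 0, 0],
    [0, 0, 0],
    [0, 0, 0],
    [0, 0, 0],
    [0, 0, 0],
    [0, 0, 0],
    [0, 0, 0],
    [0, 0, 0]
  ],
  "turn": [
    [0, 0, 0],
    [0, 0, 0],
    [0, 0, 0],
    [0, 0, 0],
    [0, 0, 0],
    [0, 0, 0],
    [0, 0, 0],
    [0, 0, 0],
    [0, 0, 0],
    [0, 0, 0]
  ],
  "fingers": [-1, -1, -1, -1, -1, -1, -1, -1, -1, -1],
  "grip_force": 40
}}

```text
time: 14.97
position: [0.4949, -0.0475, 0.2587]
tool_rot: [-1.573, 0.002, -0.003]
ft_force: [0.9, -3.7, 2.2]
grip_width: 0.529
```

```bash
python3 - <<'E'
from h import *
s=st()
im=ctrl.get_image("side");cv2.imwrite("pics/s6.png",cv2.resize(im[165:315,255:385],None,fx=4,fy=4,interpolation=cv2.INTER_CUBIC))
im=ctrl.get_image("wrist");cv2.imwrite("pics/w6.png",im)
st()
E
```

```text
t 14.97 p [ 0.4949 -0.0475  0.2587] F [ 0.88 -3.74  2.22] T [-1.07 -0.08  0.05] g 46.0
[[1.0, 0.001, 0.003], [-0.003, -0.002, 1.0], [0.001, -1.0, -0.002]]
t 15.07 p [ 0.4949 -0.0473  0.2587] F [-0.04 -6.    3.74] T [-1.4  -0.1  -0.03] g 46.1
[[1.0, 0.001, 0.003], [-0.003, -0.002, 1.0], [0.001, -1.0, -0.002]]
```

View pics/w6.png

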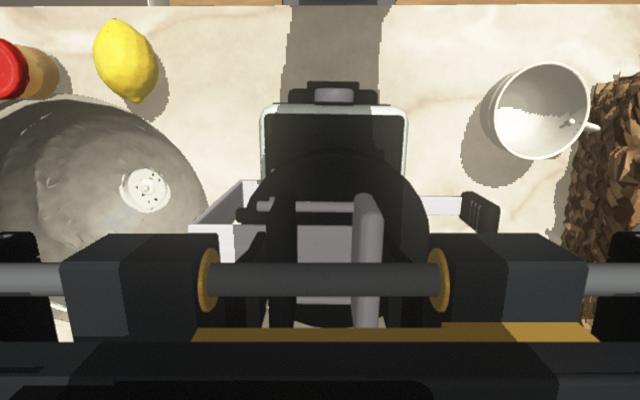

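>>> {"method": "play_rows", "body": {
  "translation": [
    [0, 0, -1],
    [0, 0, -0.7],
    [0, 0, 0],
    [0, 0, 0],
    [0, 0, 0],
    [0, -1, 0],
    [0, -1, 0],
    [0, -1, 0],
    [0, -1, 0],
    [0, -1, 0]
  ],
  "turn": [
    [0, 0, 0],
    [0, 0, 0],
    [0, 0, 0],
    [0, 0, 0],
    [0, 0, 0],
    [0, 0, 0],
    [0, 0, 0],
    [0, 0, 0],
    [0, 0, 0],
    [0, 0, 0]
  ],
  "fingers": [-1, -1, -1, -1, -1, -1, -1, -1, -1, -1],
  "grip_force": 40
}}

```text
time: 15.9
position: [0.4942, -0.0469, 0.2629]
tool_rot: [-1.57, 0.002, 0.0]
ft_force: [1.0, 0.8, -6.5]
grip_width: 0.526
```

```bash
python3 - <<'E'
from h import *
s=st()
E
```

```text
t 15.9 p [ 0.4942 -0.0469  0.2629] F [ 0.99  0.76 -6.48] T [-0.06 -0.02  0.  ] g 45.8
[[1.0, -0.002, 0.001], [-0.001, 0.0, 1.0], [-0.002, -1.0, 0.0]]
```

>>> {"method": "play_rows", "body": {
  "translation": [
    [0, -2, 0],
    [0, -2, 0],
    [0, -2, 0],
    [0, -2, 0],
    [0, -2, 0],
    [0, -2, 0],
    [0, -2, 0],
    [0, -2, 0],
    [0, -2, 0],
    [0, -2, 0]
  ],
  "turn": [
    [0, 0, 0],
    [0, 0, 0],
    [0, 0, 0],
    [0, 0, 0],
    [0, 0, 0],
    [0, 0, 0],
    [0, 0, 0],
    [0, 0, 0],
    [0, 0, 0],
    [0, 0, 0]
  ],
  "fingers": [-1, -1, -1, -1, -1, -1, -1, -1, -1, -1]
}}

```text
time: 16.73
position: [0.4948, -0.0474, 0.2838]
tool_rot: [-1.571, 0.001, -0.001]
ft_force: [0.6, -0.4, -5.4]
grip_width: 0.531
```

```bash
python3 - <<'E'
from h import *
s=st()
im=ctrl.get_image("side");cv2.imwrite("pics/s7.png",cv2.resize(im[165:315,255:385],None,fx=4,fy=4,interpolation=cv2.INTER_CUBIC))
E
```

```text
t 16.73 p [ 0.4948 -0.0474  0.2838] F [ 0.56 -0.4  -5.39] T [-0.04 -0.03 -0.07] g 46.2
[[1.0, 0.0, 0.002], [-0.002, 0.0, 1.0], [0.0, -1.0, 0.0]]
```

View pics/s7.png

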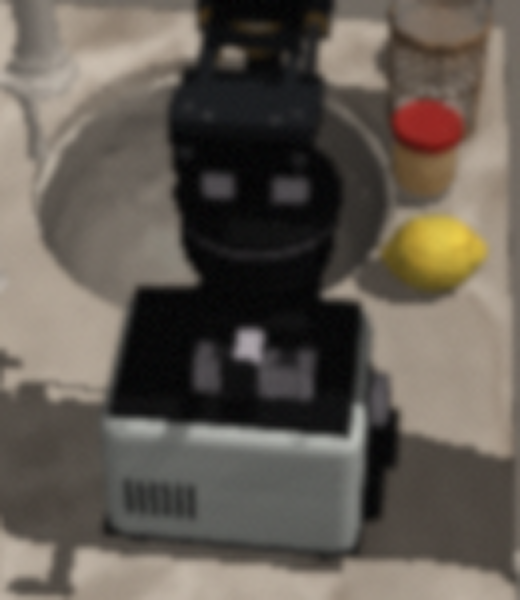

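>>> {"method": "play_rows", "body": {
  "translation": [
    [0, -3, 0],
    [0, -4, 0],
    [0, -4, 0],
    [0, -4, 0],
    [0, -4, 0],
    [0, -3, 0],
    [0, -2, 0],
    [0, -1, 0],
    [0, 0, 0],
    [0, 0, 0]
  ],
  "turn": [
    [0, 0, 0],
    [0, 0, 0],
    [0, 0, 0],
    [0, 0, 0],
    [0, 0, 0],
    [0, 0, 0],
    [0, 0, 0],
    [0, 0, 0],
    [0, 0, 0],
    [0, 0, 0]
  ],
  "fingers": [-1, -1, -1, -1, -1, -1, -1, -1, -1, -1]
}}

```text
time: 17.62
position: [0.4947, -0.0474, 0.3085]
tool_rot: [-1.571, 0.001, -0.001]
ft_force: [-0.7, -0.5, -5.7]
grip_width: 0.527
```

>>> {"method": "play_rows", "body": {
  "translation": [
    [0, 0, 0],
    [0, 0, 0],
    [0, 0, 0],
    [0, 0, 0],
    [0, 0, 0],
    [0, 0, 0],
    [0, 0, 0],
    [0, 0, 0],
    [0, 0, 0],
    [0, 0, 0]
  ],
  "turn": [
    [0, 0, 0],
    [0, 0, 0],
    [0, 0, 0],
    [0, 0, 0],
    [0, 0, 0],
    [0, 0, 0],
    [0, 0, 0],
    [0, 0, 0],
    [0, 0, 0],
    [0, 0, 0]
  ],
  "fingers": [-1, -1, -1, -1, -1, -1, -1, -1, -1, -1]
}}

```text
time: 18.45
position: [0.4948, -0.0474, 0.3086]
tool_rot: [-1.571, 0.001, -0.001]
ft_force: [-0.8, 0.0, -5.9]
grip_width: 0.531
```

```bash
python3 - <<'E'
from h import *
s=st()
im=ctrl.get_image("side");cv2.imwrite("pics/s8.png",cv2.resize(im[165:315,255:385],None,fx=4,fy=4,interpolation=cv2.INTER_CUBIC))
im=ctrl.get_image("wrist");cv2.imwrite("pics/w8.png",im)
st()
E
```

```text
t 18.45 p [ 0.4948 -0.0474  0.3086] F [-0.83  0.02 -5.9 ] T [-0.01 -0.    0.02] g 46.2
[[1.0, 0.0, 0.002], [-0.002, 0.0, 1.0], [0.0, -1.0, 0.0]]
t 18.55 p [ 0.4948 -0.0474  0.3086] F [-0.01  0.3  -6.62] T [-0.08  0.    0.01] g 46.0
[[1.0, 0.0, 0.002], [-0.002, 0.0, 1.0], [0.0, -1.0, 0.0]]
```

View pics/s8.png

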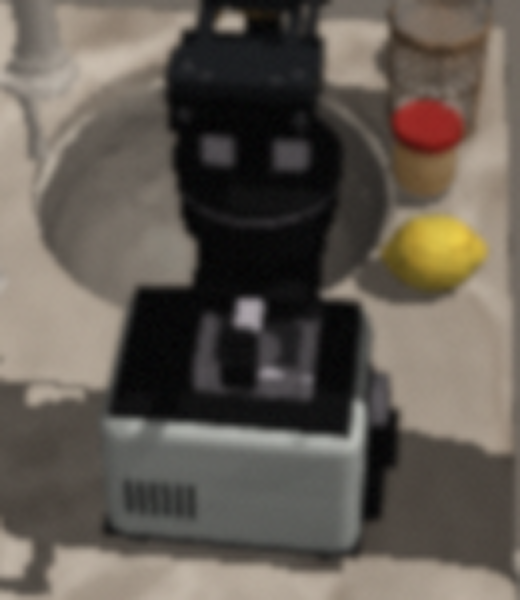

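View pics/w8.png

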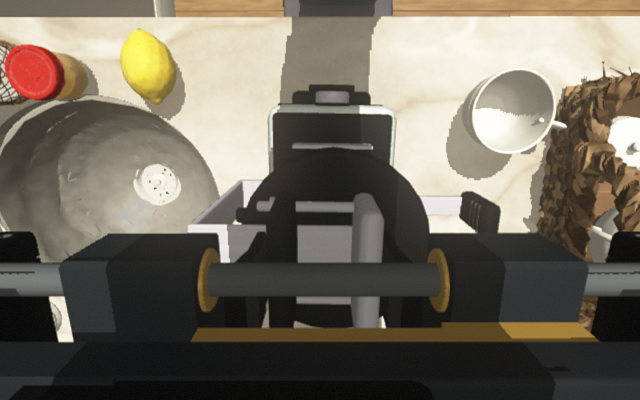

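```bash
python3 -c "
from h import *
print(ctrl.close_job())"
```

```text
the job is handed in; nothing more can be done
None
```

The job is handed in. The hopper is off the grinder and held level and still, 50 mm above its seat and over the throat, at about 18.6 s of the 48 s allowed.

- **Gate:** I gripped the tab and pulled it through the click to its stop. It held there at 7 N with the tab at y = 0.086. I then pushed it home through the other click to a firm stop at 8 N, with the tab at y = 0.057. That is about 29 mm of movement: the 25 mm travel plus the hopper's play in the throat. The tab sits at the same place in the wrist pictures before and after the lift, so the gate stayed home.
- **Latch and lift:** I squeezed the two bars until the gripper read 46 mm; fully drawn should be 47. I eased off a 6 N sideways force, then lifted straight up. The last checks gave a load of about 6 N, moment near zero, an upright tool and no sign of slipping.
- **Disagreements:** the camera estimates of the hopper's axis in y differed by up to about 5 mm, depending on whether I used the tab, the lid or the bars. The grips centred themselves on the parts, so this did not affect the result.
- **Other things:** the lemon, the honey and the cup look untouched in the last pictures. I did not check the spoon, tumbler and croissant separately at the end, but nothing came near them.

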